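Load and stack the drying rack

TASK

Load the pottery drying rack: stand all the dark red beakers on the bench upright on the deck of the low grey-cornered base tray, then set the blue-cornered frame over them with its four posts fully home in the tray's corner sockets. Next stand all the cream beakers upright on the blue frame's deck, one either side of the rib if there are two, and close the stack by socketing the yellow-cornered frame's posts fully home in the blue frame's corners. Finally start the drying timer by pressing its red plunger right down to its stop and letting it spring back up; all the other things on the bench stay where they are.

Things in the scene. Friction and masses are not known exactly. Their poses are not given: they have to be found in the camera images.
- base: Low grey-cornered base tray, fixed: wooden slab 140 (x) by 180 (y) mm, no rib. Origin: centre of its underside, z up; deck top at z = 20 mm. Grey square sockets on its corners at x = +-55, y = +-75 mm: 20 mm wide inside, 28 outside, 18 deep, the deck their floor. A lip 7 mm high, 6 thick joins them along the edges.
- base_deck (a point): Centre of the base tray's deck top, 20 mm above the tray's origin. The blue frame fully home has its origin here, its long side along the tray's.
- blue_frame: Blue-cornered frame, standing on its posts: plywood deck 140 (x) by 180 (y) mm on four round steel posts, 16 mm across, at x = +-55, y = +-75 mm, feet tapering to 10 mm over the last 9 mm. Origin: midway between the posts at foot level, z up. Deck underside 88, top 100 mm above it. Blue sockets on its corners as on the tray, above the posts; same lip. 0.42 kg. Fits either way round.
- yellow_frame: Yellow-cornered frame, standing on its posts: plywood deck 140 (x) by 180 (y) mm on four round steel posts, 16 mm across, at x = +-55, y = +-75 mm, feet tapering to 10 mm over the last 9 mm. Origin: midway between the posts at foot level, z up. Deck underside 88, top 100 mm above it. Yellow sockets on its corners as on the tray, above the posts; same lip. 0.42 kg. Fits either way round.
- blue_deck (a point): Centre of the blue frame's deck top, at the foot of the rib, 100 mm above the frame's origin. The cream beakers stand at this height; the yellow frame fully home has its origin here.
- blue_rib (a point): Middle of the top of the blue frame's carrying rib: 134 mm above the frame's origin. The rib stands along the deck's middle: 90 mm long (x), 14 mm thick (y), 34 mm high above the deck; grip it across its thickness.
- yellow_rib (a point): Middle of the top of the yellow frame's carrying rib: 134 mm above the frame's origin. The rib stands along the deck's middle: 90 mm long (x), 14 mm thick (y), 34 mm high above the deck; grip it across its thickness.
- red_beaker1: a carved dark red-brown beaker, 54 mm across, 62 mm tall, bottom-heavy, 0.15 kg, standing on the bench. Origin: centre of its underside, z up. Absent in some starts.
- red_beaker2: a carved dark red-brown beaker, 54 mm across, 62 mm tall, bottom-heavy, 0.15 kg, standing on the bench. Origin: centre of its underside, z up. Absent in some starts.
- cream_beaker1: a carved cream beaker, 54 mm across, 62 mm tall, bottom-heavy, 0.15 kg, standing on the bench. Origin: centre of its underside, z up. Absent in some starts.
- cream_beaker2: a carved cream beaker, 54 mm across, 62 mm tall, bottom-heavy, 0.15 kg, standing on the bench. Origin: centre of its underside, z up. Absent in some starts.
- timer: The drying timer, fixed to the bench: a white box 70 x 70 mm, 44 mm high, with a dial on its side and the red plunger in the middle of its top. Origin: centre of its underside.
- plunger_top (a point): Centre of the top face of the plunger's red head, 44 mm across, 76 mm above the bench when up; z up.
- plunger (a joint): Travel of the plunger in m: 0 up, 0.014 fully down on its stop. The spring resists with about 2 N at first and 7 N at the stop and pushes it back up.
- glaze_tub: Bystander: white tub with a blue lid, 72 mm across, 54 mm high; origin under its centre.
- trimmer: Bystander: slim trimming tool with a wooden handle, 150 mm long, lying along its x axis; origin under its middle.
- knife: Bystander: flat clay knife with a dark handle, 160 mm long, lying along its x axis; origin under its middle.
- striped_cup: Bystander: white cup with blue stripes, 60 mm across, 65 mm high; origin under its centre.
There are look-alikes about, which are no part of the job. Leave any orange look-alike of the timer alone.

How it is judged:
On the way, in this order (a step that is already met when the one before it is completed fails the run):
1. every dark red beaker stands upright on the base tray's deck (x of red_beaker1 in the frame of base between -0.045 and 0.045 m and y of red_beaker1 in the frame of base between -0.065 and 0.065 m and z of red_beaker1 in the frame of base between 0.016 and 0.024 m and angle between each of red_beaker1, red_beaker2's own z axis and vertical below 0.1 rad and contact force between each of red_beaker1, red_beaker2 and the fingers below 0.3 N and x of red_beaker2 in the frame of base between -0.045 and 0.045 m and y of red_beaker2 in the frame of base between -0.065 and 0.065 m and z of red_beaker2 in the frame of base between 0.016 and 0.024 m), for 0.2 s.
2. the blue frame is socketed fully home in the base tray (horizontal distance between blue_frame and base below 0.005 m and z of blue_frame in the frame of base between 0.017 and 0.023 m and angle between the x axis of blue_frame and the x axis of base, either way round below 0.05 rad and angle between blue_frame's own z axis and vertical below 0.03 rad and contact force between blue_frame and the fingers below 0.3 N), for 0.2 s.
3. every cream beaker stands upright on the blue frame's deck (x of cream_beaker1 in the frame of blue_frame between -0.045 and 0.045 m and y of cream_beaker1 in the frame of blue_frame between -0.065 and 0.065 m and z of cream_beaker1 in the frame of blue_frame between 0.096 and 0.104 m and angle between each of cream_beaker1, cream_beaker2's own z axis and vertical below 0.1 rad and contact force between each of cream_beaker1, cream_beaker2 and the fingers below 0.3 N and x of cream_beaker2 in the frame of blue_frame between -0.045 and 0.045 m and y of cream_beaker2 in the frame of blue_frame between -0.065 and 0.065 m and z of cream_beaker2 in the frame of blue_frame between 0.096 and 0.104 m), for 0.2 s.
4. the yellow frame is socketed fully home in the blue frame (horizontal distance between yellow_frame and blue_frame below 0.005 m and z of yellow_frame in the frame of blue_frame between 0.097 and 0.103 m and angle between the x axis of yellow_frame and the x axis of blue_frame, either way round below 0.05 rad and angle between yellow_frame's own z axis and vertical below 0.03 rad and contact force between yellow_frame and the fingers below 0.3 N), for 0.2 s.
5. the timer's plunger is pressed down to its stop (value of joint plunger above 0.0125 m), for 0.05 s.
At the end, for the whole second after the job is handed in: Red beakers upright on the tray's deck, cream on the blue frame's (centres within 45 x 65 mm of its middle); blue frame home in the tray, yellow in the blue (5 mm sideways, 3 mm height, 0.05 rad, level to 0.03 rad), let go, at rest; plunger pressed past 12.5 mm, then up again (all of step 1 and all of step 2 and all of step 3 and all of step 4 and value of joint plunger below 0.003 m and linear speed of each of blue_frame, yellow_frame below 0.02 m/s); the robot touches nothing.
It fails at once if another thing on the bench (tub, two tools, striped cup) is moved more than 30 mm (distance of any of glaze_tub, trimmer, knife, striped_cup from where it was at the start of the episode above 0.03 m).
Of red_beaker1, red_beaker2 only 1 to 2 are there at a start; the rules pass over those that are not, and their reading is None.
Of cream_beaker1, cream_beaker2 only 1 to 2 are there at a start; the rules pass over those that are not, and their reading is None.
At some moment in a run one of red_beaker1, red_beaker2, cream_beaker1, cream_beaker2, blue_frame, yellow_frame may be knocked a few centimetres aside while the robot is not near it.
It also fails if it takes over 210 s, if anything falls off the work surface, if the arm or the gripper's body presses on something with over 40 N, if the wrist force passes 120 N, or if a joint passes its speed limit or range.

ROBOT

A 6-joint arm with a two-finger parallel gripper is mounted at the origin on the work surface. World frame = base frame: x ahead of the robot, y to its left, z up, the work surface at z = 0. Lengths are in m, angles in rad, forces in N, time in s.
With the tool pointing down it reaches from about 0.375 to 0.75 m from the base axis. Payload 9 kg.
Tool frame: the origin (TCP) lies midway between the tips of the shut fingers; the grasp point (between the pads) lies robot.hold_point_z behind it (robot.hold_point_z is the distance from the TCP to the grasp point, in m); z points along the fingers, y is the line along which they close (so a half turn about z gives the same grasp; the last joint's range is limited). The gripper opens to 85 mm and grips with 20 to 120 N. Pads are 22 mm wide; open, the fingers measure 114 mm over their backs; the gripper's body (76 mm by 85 mm) begins 54 mm behind the grasp point. The pads swing forward as they close: fully open they stand 13 mm farther back than shut.
Start: joints at [-1.513, 0.104, 0.097, 1.564, 0, 1.353], TCP at [0.163, -0.577, 0.231] pointing down, gripper open.
Joint ranges: [-2.99, 2.99], [-0.84, 1.86], [-1.1, 1.16], [-1.84, 2.11], [-1.51, 1.56], [-3.14, 3.14]. Speed limits (rad/s): [2.22, 2.22, 2.57, 3.14, 3.14, 3.14].

INTERFACE

Orientations are given as a unit quaternion [x, y, z, w].
In Python, from station import robot, eyes gives the robot as it stands. The module is installed in compiled form; this text tells all that it offers.
- The arm moves only by the tool step_arm, never from a script. Its argument "steps" is a list of rows, each a list of 3 entries, a list of its own where there are three numbers: the shift along the world's x, y, z in m, then the turn, a rotation vector about the world's x, y, z in degrees, then the finger opening in m, from 0 to 0.0854. In form: [[[x, y, z], [ax, ay, az], hand], ...]. A call has 1 to 8 rows; each row is the pose to reach, as a shift and turn from the pose commanded when the call began; what a row does not reach only later rows make up. A row lasts 1/8 s, in which the tool goes at most 62.5 mm and 10.7 degrees, less where a joint would pass 70% of its speed; a pose out of reach is approached as far as the arm can. A call with a gripper value outside its range is refused whole. The fingers move at their own pace and stop on an object; the grip force is fixed at half the most. Time passes only in rows, so rows that repeat a pose let the fingers close. It gives the time, the measured TCP pose, the force, the opening and the grip force at its end, in the units of the state.
- robot.observe(): the state, without advancing time (a new reading comes with each control period).
- eyes.camera(name): name is "side" or "top" or "wrist"; returns (picture, depth): 480x640x3 uint8, red, green, blue; 480x640 float32, m along the optical axis (not along the pixel's ray), 0 where there is no reading.
- eyes.calibration(name): a dict with "K" (3x3 intrinsics, pixels), "k1" (the pictures are not rectified: a ray, as slopes to the right and down, at radius r is drawn at 1 + k1 r^2 times it, then the intrinsics apply), "R" (3x3) and "t" (3): a world point X has camera coordinates R X + t; the wrist camera has in their place "mount" (4x4, takes a point from camera to tool coordinates, whose origin is the TCP and whose axes are the flange's). Camera axes: x right, y down, z forward; pixel columns grow to the right and rows downward; lengths in m; the calibration is good to about 2 mm. A picture is of the moment at which its call begins: read the wrist's pose just before it. calibration takes no time and is no camera call.
- robot.close_job(): hands the job in; it is judged then, once.
The state is a dict: "clock": time; "qpos": joint angles; "dq": joint speeds; "tau": joint torques, N m; "eef_pos": TCP position; "orientation": TCP orientation; "force": force on the tool from outside, world axes, zero at the start; "moment": the same for the moment, N m; "gripper_width": opening from 0.0 (shut) to 1.0 (fully open); "gripper_force": force on a finger pad.
Only numpy, scipy, OpenCV 4.12 (cv2) and the standard library are available. Lean on these libraries where they do the work, as an engineer would, in place of code of your own. Each camera call takes 0.05 s, during which the arm holds its last target. There are 200 camera calls.

## Working session

There is one attempt and no reset: what is moved stays moved. The work goes in short steps, Python scripts to look and compute and a tool call to move; the robot and the scene stay as the last step left them, time stands still between calls to the robot, and variables do not carry over. Pictures are saved under pics/ and viewed, at most 14 in all, crops included, and the job is handed in when it is done.

Besides the shell and the picture viewer there is one more tool, called after "Call:" by a JSON object that holds its "method" and its "body", one argument or row to a line. step_arm: Moves the arm, as the interface text tells. Its arguments: {"type":"object","properties":{"steps":{"type":"array"}},"required":["steps"]}

```bash
mkdir -p pics
cat > h.py <<'E'
import numpy as np, cv2
from station import robot, eyes
from scipy.spatial.transform import Rotation as Ro
def cam(name):
    s=robot.observe(); pic,d=eyes.camera(name); c=eyes.calibration(name)
    K=np.array(c["K"]);k1=c["k1"]
    if "R" in c:
        R=np.array(c["R"]).T; o=-R@np.array(c["t"])
    else:
        M=np.array(c["mount"]); Rt=Ro.from_quat(s["orientation"]).as_matrix()
        R=Rt@M[:3,:3]; o=Rt@M[:3,3]+np.array(s["eef_pos"])
    return dict(pic=pic,d=d,K=K,k1=k1,R=R,o=o)
def slopes(c,uv):
    uv=np.atleast_2d(uv).astype(float)
    p=np.c_[(uv[:,0]-c["K"][0,2])/c["K"][0,0],(uv[:,1]-c["K"][1,2])/c["K"][1,1]]
    q=p.copy()
    for _ in range(15): q=p/(1+c["k1"]*(q**2).sum(1,keepdims=True))
    return q
def onplane(c,uv,z):
    r=np.c_[slopes(c,uv),np.ones(len(np.atleast_2d(uv)))]@c["R"].T
    return c["o"]+r*((z-c["o"][2])/r[:,2])[:,None]
def cloud(c):
    v,u=np.mgrid[0:480,0:640]; uv=np.c_[u.ravel(),v.ravel()]
    q=slopes(c,uv); d=c["d"].ravel()[:,None]
    P=(np.c_[q,np.ones(len(q))]*d)@c["R"].T+c["o"]; P[d[:,0]==0]=np.nan
    return P.reshape(480,640,3)
def save(c,n): cv2.imwrite("pics/"+n+".png",c["pic"][:,:,::-1])
E
python3 - <<'E'
from h import *
for n in("top","side"):
    c=cam(n); save(c,n+"0"); print(n,c["o"].round(3),c["R"][:,2].round(2))
s=robot.observe(); print(s, robot.hold_point_z)
print(eyes.calibration("wrist"))
E
```

```text
top [ 0.4   -0.013  1.107] [ 0.13  0.   -0.99]
side [ 0.496 -0.721  0.861] [ 0.03  0.7  -0.71]
{'clock': 0.1, 'qpos': array([-1.51271052e+00,  1.04681246e-01,  9.65313206e-02,  1.56396372e+00,
        4.77979543e-06,  1.35308590e+00]), 'dq': array([-0.00087028, -0.00078018, -0.00051882, -0.00118999,  0.00245767,
       -0.00190285]), 'tau': array([ 5.49286546e-03, -5.58210254e+01,  5.04717851e+01,  1.29897016e-02,
       -3.52414336e-04, -1.27900378e-05]), 'eef_pos': array([ 0.1633726 , -0.57698202,  0.23056708]), 'orientation': array([ 9.90506898e-01,  1.37461457e-01,  5.48957735e-05, -6.56374015e-04]), 'force': array([ 0.71150409, -0.04764248,  0.33601468]), 'moment': array([-0.00427264, -0.03895907,  0.03888987]), 'gripper_force': 0.0, 'gripper_width': 1.0005020591014835} 0.0187
{'K': array([[383.39290076,   0.        , 319.69112787],
       [  0.        , 383.39290076, 243.53413621],
       [  0.        ,   0.        ,   1.        ]]), 'k1': 0.021030772976432778, 'mount': array([[-1.28230306e-03, -9.48525359e-01, -3.16698592e-01,
         8.15557088e-02],
       [ 9.99998677e-01, -8.99406627e-04, -1.35520455e-03,
         1.17153322e-04],
       [ 1.00060507e-03, -3.16699911e-01,  9.48525258e-01,
        -1.42460362e-01],
       [ 0.00000000e+00,  0.00000000e+00,  0.00000000e+00,
         1.00000000e+00]])}
```

View pics/top0.png

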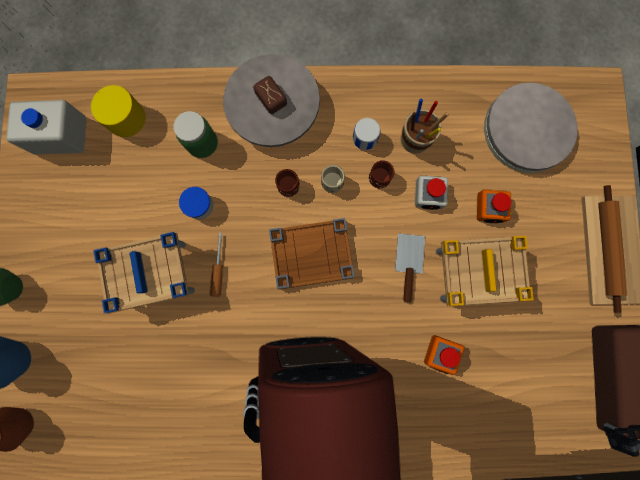

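View pics/side0.png

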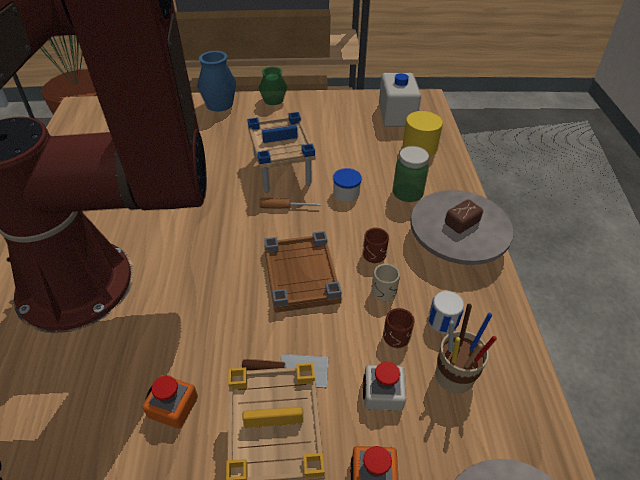

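The top view shows red beakers at (288,183) and (381,175), one cream beaker at (333,179), and the white timer at (432,190). The blue frame is at (140,272), the base at (313,254) and the yellow frame at (488,270). The side view agrees. Next I measure them.

```bash
cat >> h.py <<'E'
def blobs(c,lo,hi,box,amin=15):
    hsv=cv2.cvtColor(c["pic"],cv2.COLOR_RGB2HSV); m=cv2.inRange(hsv,lo,hi)
    k=np.zeros_like(m); x0,y0,x1,y1=box; k[y0:y1,x0:x1]=1; m*=k
    n,l,st,ce=cv2.connectedComponentsWithStats(m)
    return [(l==i,st[i,4],ce[i]) for i in range(1,n) if st[i,4]>=amin]
BLUE=((105,130,40),(125,255,255)); YEL=((20,170,100),(32,255,255)); RED=((0,200,120),(6,255,255))
E
python3 - <<'E'
from h import *
c=cam("top"); P=cloud(c)
def hull(name,pts,z):
    w=onplane(c,pts,z); print(name,w.mean(0).round(4)); 
    return w
for nm,col,box in(("blue",BLUE,(80,220,200,320)),("yel",YEL,(430,225,545,315))):
    for m,a,ce in blobs(c,*col,box):
        z=np.nanpercentile(P[m][:,2],[10,50,90]); print(nm,a,ce.round(1),z.round(3),onplane(c,ce,0.134 if a>300 else 0.115)[0].round(4))
hsv=cv2.cvtColor(c["pic"],cv2.COLOR_RGB2HSV)
for u,v in((277,235),(340,226),(283,281),(347,271)): print(hsv[v-6,u-1:u+2].tolist(),hsv[v,u-6],P[v,u].round(3))
g=(hsv[:,:,1]<70)&(hsv[:,:,2]>50)
for u,v in((277,235),(340,226),(283,281),(347,271)):
    b=np.zeros_like(g);b[v-12:v+13,u-12:u+13]=1;ys,xs=np.nonzero(g&b)
    r=cv2.minAreaRect(np.c_[xs,ys].astype(np.float32)); print("sock",len(xs),r,onplane(c,np.array(r[0]),0.038)[0].round(4))
# beakers: cloud rim points
for n,(u,v) in dict(r1=(288,183),r2=(381,175),cr=(333,179),tub=(195,203),cup=(367,134),tim=(432,190)).items():
    W=P[v-25:v+25,u-22:u+22].reshape(-1,3); W=W[W[:,2]>0.045]
    (x,y),r=cv2.minEnclosingCircle(W[:,:2].astype(np.float32)); print(n,round(x,4),round(y,4),round(r,4),np.percentile(W[:,2],95).round(4),len(W))
for m,a,ce in blobs(c,*RED,(410,170,520,220)): print("red",a,ce,onplane(c,ce,.076)[0].round(4))
E
```

```text
blue 113 [168.2 239.2] [0.11  0.117 0.12 ] [0.5197 0.3128 0.115 ]
blue 112 [101.6 254.6] [0.108 0.117 0.12 ] [0.4872 0.4584 0.115 ]
blue 392 [137.8 272.9] [0.117 0.133 0.136] [0.4467 0.3693 0.134 ]
blue 92 [177.1 289.7] [0.109 0.118 0.121] [0.4116 0.2903 0.115 ]
blue 103 [109.5 304.6] [0.109 0.117 0.121] [0.3803 0.4361 0.115 ]
yel 120 [519.3 242.5] [0.105 0.119 0.121] [ 0.5067 -0.4434  0.115 ]
yel 121 [450.8 246.7] [0.109 0.118 0.121] [ 0.4988 -0.2935  0.115 ]
yel 347 [490. 270.] [0.121 0.134 0.137] [ 0.4473 -0.369   0.134 ]
yel 116 [525.7 293.5] [0.111 0.118 0.12 ] [ 0.3973 -0.4508  0.115 ]
yel 117 [455.6 298.3] [0.105 0.119 0.121] [ 0.3893 -0.2994  0.115 ]
[[104, 36, 92], [104, 36, 92], [102, 34, 76]] [104  41  69] [0.54  0.087 0.018]
[[100, 25, 62], [105, 25, 61], [105, 17, 61]] [103  36 100] [ 0.559 -0.061  0.019]
[[14, 66, 100], [14, 62, 98], [13, 65, 98]] [108  36  92] [0.432 0.073 0.018]
[[11, 135, 113], [12, 137, 112], [13, 107, 107]] [104  34  98] [ 0.454 -0.076  0.021]
sock 80 ((275.42999267578125, 234.00997924804688), (12.303659439086914, 12.162237167358398), 81.8698959350586) [0.5392 0.0887 0.038 ]
sock 86 ((339.4899597167969, 224.4300079345703), (12.303659439086914, 12.445079803466797), 81.8698959350586) [ 0.5604 -0.0593  0.038 ]
sock 83 ((282.0400085449219, 281.27996826171875), (12.445079803466797, 12.445079803466797), 81.8698959350586) [0.4305 0.0733 0.038 ]
sock 85 ((346.9189453125, 271.5135192871094), (12.494322776794434, 12.494322776794434), 80.53767395019531) [ 0.4516 -0.0748  0.038 ]
r1 0.6606 0.0619 0.0273 0.0646 191
r2 0.6798 -0.1586 0.0278 0.0647 207
cr 0.6693 -0.0439 0.0275 0.0644 186
tub 0.6146 0.2759 0.0365 0.0575 735
cup 0.779 -0.1255 0.0313 0.0686 569
tim 0.6384 -0.2774 0.0428 0.0792 534
red 253 [436.03162055 187.08695652] [ 0.6383 -0.2771  0.076 ]
red 264 [501.56060606 201.39772727] [ 0.6046 -0.4253  0.076 ]
```

Call:
{"method": "step_arm", "body": {
  "steps": [
    [[0.06, 0.08, 0.01], [0, 0, 8], 0.085],
    [[0.12, 0.155, 0.02], [0, 0, 16], 0.085],
    [[0.17, 0.22, 0.02], [0, 0, 25], 0.085],
    [[0.21, 0.27, 0.02], [0, 0, 33], 0.085],
    [[0.25, 0.32, 0.02], [0, 0, 41], 0.085],
    [[0.25, 0.32, 0.02], [0, 0, 41], 0.085],
    [[0.25, 0.32, 0.02], [0, 0, 41], 0.085]
  ]
}}

```text
clock: 1.02
eef_pos: [0.4147, -0.2548, 0.2514]
orientation: [0.879, 0.477, 0.0, 0.0]
force: [0.2, -0.9, -0.5]
gripper_width: 0.993
gripper_force: 0.0
```

Call:
{"method": "step_arm", "body": {
  "steps": [
    [[0.247, 0.319, -0.02], [0, 0, 41], 0.085],
    [[0.247, 0.319, -0.02], [0, 0, 41], 0.085],
    [[0.247, 0.319, -0.02], [0, 0, 41], 0.085],
    [[0.247, 0.319, -0.02], [0, 0, 41], 0.085],
    [[0.247, 0.319, -0.02], [0, 0, 41], 0.085],
    [[0.247, 0.319, -0.02], [0, 0, 41], 0.085],
    [[0.247, 0.319, -0.02], [0, 0, 41], 0.085],
    [[0.247, 0.319, -0.02], [0, 0, 41], 0.085]
  ]
}}

```text
clock: 2.02
eef_pos: [0.6607, 0.0636, 0.23]
orientation: [0.656, 0.754, -0.0, -0.001]
force: [-0.1, -0.1, 0.1]
gripper_width: 0.996
gripper_force: 0.0
```

```bash
cat >> h.py <<'E'
def pose():
    s=robot.observe(); R=Ro.from_quat(s["orientation"]).as_matrix()
    print("tcp",s["eef_pos"].round(4),"xyaw",np.degrees(np.arctan2(R[1,0],R[0,0])).round(2),"t",round(s["clock"],2)); return s
def beaker(c,xy,top,r=0.05,low=0.012):
    P=cloud(c).reshape(-1,3); W=P[(np.hypot(P[:,0]-xy[0],P[:,1]-xy[1])<r)&(P[:,2]>top-low)&(P[:,2]<top+.012)]
    if len(W)<20: print("none",len(W)); return
    (x,y),r=cv2.minEnclosingCircle(W[:,:2].astype(np.float32)); print("beaker",round(x,4),round(y,4),"r",round(r,4),"z",np.percentile(W[:,2],95).round(4),len(W))
E
python3 - <<'E'
from h import *
pose(); c=cam("wrist"); save(c,"w1")
beaker(c,(.6606,.062),.062); beaker(c,(.669,-.044),.062)
c=cam("side"); beaker(c,(.6606,.062),.062);beaker(c,(.669,-.044),.062);beaker(c,(.68,-.158),.062)
E
```

```text
tcp [0.6607 0.0636 0.23  ] xyaw 97.96 t 2.02
beaker 0.6614 0.0629 r 0.0271 z 0.0621 1182
beaker 0.6695 -0.0429 r 0.0273 z 0.0618 1188
beaker 0.6613 0.0612 r 0.0289 z 0.0641 265
beaker 0.6698 -0.0448 r 0.0284 z 0.0642 296
beaker 0.6795 -0.16 r 0.0279 z 0.064 331
```

View pics/w1.png

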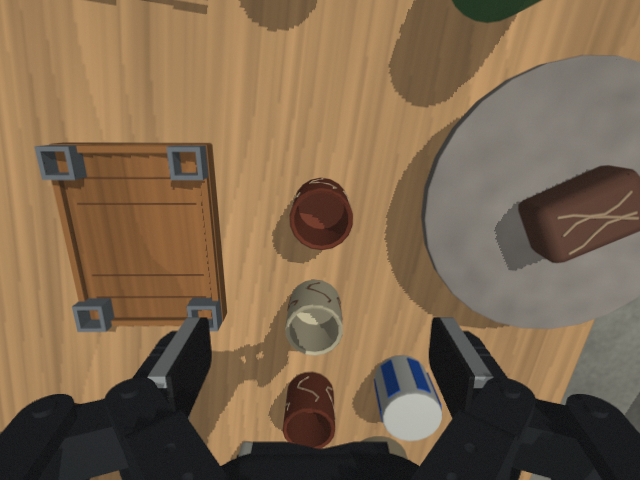

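The wrist view shows red beaker 1 at (321,215) under the tool and the cream one at (313,325). All readings agree within 2 mm, so I descend.

Call:
{"method": "step_arm", "body": {
  "steps": [
    [[0.001, 0.0, -0.06], [0, 0, 0], 0.085],
    [[0.001, 0.0, -0.12], [0, 0, 0], 0.085],
    [[0.001, 0.0, -0.17], [0, 0, 0], 0.085],
    [[0.001, 0.0, -0.2], [0, 0, 0], 0.085],
    [[0.001, 0.0, -0.212], [0, 0, 0], 0.085],
    [[0.001, 0.0, -0.212], [0, 0, 0], 0.085],
    [[0.001, 0.0, -0.212], [0, 0, 0], 0.045],
    [[0.001, 0.0, -0.212], [0, 0, 0], 0.04]
  ]
}}

```text
clock: 3.12
eef_pos: [0.6626, 0.0614, 0.0215]
orientation: [0.657, 0.754, 0.001, 0.001]
force: [-0.4, -0.4, 1.5]
gripper_width: 0.621
gripper_force: 63.3
```

Call:
{"method": "step_arm", "body": {
  "steps": [
    [[0, 0, 0], [0, 0, 0], 0.04],
    [[0, 0, 0], [0, 0, 0], 0.04],
    [[0, 0, 0], [0, 0, 0], 0.04],
    [[0, 0, 0.02], [0, 0, 0], 0.04],
    [[0, 0, 0.06], [0, 0, 0], 0.04],
    [[0, 0, 0.1], [0, 0, 0], 0.04],
    [[0, 0, 0.1], [0, 0, 0], 0.04]
  ]
}}

```text
clock: 4.0
eef_pos: [0.664, 0.0615, 0.1251]
orientation: [0.657, 0.754, 0.002, 0.003]
force: [0.6, 1.8, -1.7]
gripper_width: 0.62
gripper_force: 63.2
```

Call:
{"method": "step_arm", "body": {
  "steps": [
    [[-0.05, -0.006, 0], [0, 0, 0], 0.04],
    [[-0.1, -0.012, 0], [0, 0, 0], 0.04],
    [[-0.145, -0.017, 0], [0, 0, 0], 0.04],
    [[-0.171, -0.02, 0], [0, 0, 0], 0.04],
    [[-0.171, -0.02, 0], [0, 0, 0], 0.04],
    [[-0.171, -0.02, 0], [0, 0, 0], 0.04],
    [[-0.171, -0.02, 0], [0, 0, 0], 0.04]
  ]
}}

```text
clock: 4.88
eef_pos: [0.491, 0.0417, 0.1194]
orientation: [0.657, 0.754, 0.0, 0.0]
force: [0.5, -0.2, -1.7]
gripper_width: 0.623
gripper_force: 63.8
```

Run:
```python
from h import *
pose(); c=cam("side"); P=cloud(c).reshape(-1,3); save(c,"s1")
W=P[(abs(P[:,0]-.49)<.03)&(abs(P[:,1]-.015)<.012)&(P[:,2]>.06)&(P[:,2]<.2)]; print(W[:,2].min(),W[:,0].mean())
```

```text
tcp [0.491  0.0417 0.1194] xyaw 97.81 t 4.88
0.09913769738099587 0.4865651593430305
```

Call:
{"method": "step_arm", "body": {
  "steps": [
    [[0, 0, -0.04], [0, 0, 0], 0.04],
    [[0, 0, -0.065], [0, 0, 0], 0.04],
    [[0, 0, -0.074], [0, 0, 0], 0.04],
    [[0, 0, -0.079], [0, 0, 0], 0.04],
    [[0, 0, -0.08], [0, 0, 0], 0.04],
    [[0, 0, -0.08], [0, 0, 0], 0.04],
    [[0, 0, -0.08], [0, 0, 0], 0.065],
    [[0, 0, -0.08], [0, 0, 0], 0.085]
  ]
}}

```text
clock: 5.92
eef_pos: [0.4912, 0.0415, 0.0402]
orientation: [0.657, 0.754, 0.0, 0.001]
force: [-0.1, -0.6, -0.6]
gripper_width: 0.944
gripper_force: 0.0
```

Call:
{"method": "step_arm", "body": {
  "steps": [
    [[0, 0, 0], [0, 0, 0], 0.085],
    [[0, 0, 0], [0, 0, 0], 0.085],
    [[0, 0, 0.03], [0, 0, 0], 0.085],
    [[0, 0, 0.08], [0, 0, 0], 0.085],
    [[0, 0, 0.14], [0, 0, 0], 0.085],
    [[0.06, -0.03, 0.18], [0, 0, 0], 0.085],
    [[0.11, -0.07, 0.18], [0, 0, 0], 0.085],
    [[0.15, -0.12, 0.18], [0, 0, 0], 0.085]
  ]
}}

```text
clock: 6.92
eef_pos: [0.6318, -0.0671, 0.22]
orientation: [0.657, 0.754, 0.001, 0.001]
force: [1.2, -0.4, 0.7]
gripper_width: 1.001
gripper_force: 0.0
```

Call:
{"method": "step_arm", "body": {
  "steps": [
    [[0.02, -0.05, 0], [0, 0, 0], 0.085],
    [[0.039, -0.081, 0], [0, 0, 0], 0.085],
    [[0.039, -0.081, 0], [0, 0, 0], 0.085],
    [[0.039, -0.081, 0], [0, 0, 0], 0.085],
    [[0.039, -0.081, 0], [0, 0, 0], 0.085]
  ]
}}

```text
clock: 7.55
eef_pos: [0.6685, -0.1462, 0.2194]
orientation: [0.657, 0.754, 0.0, 0.0]
force: [-0.0, -0.2, -0.0]
gripper_width: 0.997
gripper_force: 0.0
```

Run:
```python
from h import *
pose(); c=cam("wrist"); beaker(c,(.68,-.158),.062); beaker(c,(.49,.042),.082); beaker(c,(.669,-.044),.062)
c=cam("side"); beaker(c,(.49,.042),.082); beaker(c,(.68,-.158),.062); save(c,"s2")
```

```text
tcp [ 0.6685 -0.1462  0.2194] xyaw 97.86 t 7.55
beaker 0.6799 -0.1577 r 0.0271 z 0.0621 1267
none 0
beaker 0.6698 -0.0434 r 0.0271 z 0.0623 1527
beaker 0.4895 0.0417 r 0.0285 z 0.0843 282
beaker 0.6792 -0.1597 r 0.0279 z 0.064 332
```

View pics/s2.png

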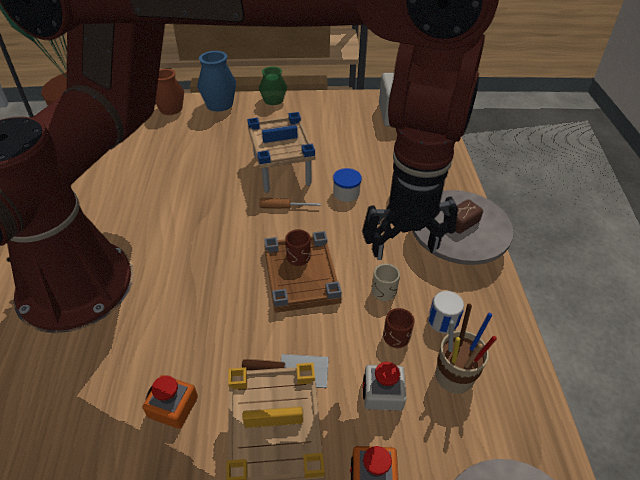

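Red beaker 1 stands on the tray at (297,247). The striped cup at (445,312) is close to red beaker 2, so I go in with a narrower opening.

Call:
{"method": "step_arm", "body": {
  "steps": [
    [[0.011, -0.012, -0.04], [0, 0, 0], 0.072],
    [[0.011, -0.012, -0.1], [0, 0, 0], 0.072],
    [[0.011, -0.012, -0.15], [0, 0, 0], 0.072],
    [[0.011, -0.012, -0.185], [0, 0, 0], 0.072],
    [[0.011, -0.012, -0.201], [0, 0, 0], 0.072],
    [[0.011, -0.012, -0.201], [0, 0, 0], 0.072],
    [[0.011, -0.012, -0.201], [0, 0, 0], 0.045],
    [[0.011, -0.012, -0.201], [0, 0, 0], 0.04]
  ]
}}

```text
clock: 8.65
eef_pos: [0.6812, -0.1599, 0.0207]
orientation: [0.657, 0.754, 0.001, 0.002]
force: [-0.8, 0.7, 6.9]
gripper_width: 0.621
gripper_force: 63.3
```

Call:
{"method": "step_arm", "body": {
  "steps": [
    [[0, 0, 0], [0, 0, 0], 0.04],
    [[0, 0, 0], [0, 0, 0], 0.04],
    [[0, 0, 0], [0, 0, 0], 0.04],
    [[0, 0, 0.04], [0, 0, 0], 0.04],
    [[0, 0, 0.1], [0, 0, 0], 0.04],
    [[0, 0, 0.13], [0, 0, 0], 0.04],
    [[0, 0, 0.13], [0, 0, 0], 0.04]
  ]
}}

```text
clock: 9.52
eef_pos: [0.6817, -0.1601, 0.1524]
orientation: [0.657, 0.754, 0.001, 0.003]
force: [0.9, 0.3, -2.5]
gripper_width: 0.621
gripper_force: 63.4
```

Call:
{"method": "step_arm", "body": {
  "steps": [
    [[-0.045, 0.033, 0], [0, 0, 0], 0.04],
    [[-0.09, 0.066, 0], [0, 0, 0], 0.04],
    [[-0.13, 0.095, 0], [0, 0, 0], 0.04],
    [[-0.16, 0.117, 0], [0, 0, 0], 0.04],
    [[-0.18, 0.13, 0], [0, 0, 0], 0.04],
    [[-0.18, 0.13, 0], [0, 0, 0], 0.04],
    [[-0.18, 0.13, 0], [0, 0, 0], 0.04]
  ]
}}

```text
clock: 10.4
eef_pos: [0.4999, -0.0295, 0.1474]
orientation: [0.657, 0.754, -0.0, -0.0]
force: [-0.2, 0.1, -2.0]
gripper_width: 0.62
gripper_force: 63.8
```

Call:
{"method": "step_arm", "body": {
  "steps": [
    [[0, 0.002, -0.05], [0, 0, 0], 0.04],
    [[0, 0.002, -0.09], [0, 0, 0], 0.04],
    [[0, 0.002, -0.104], [0, 0, 0], 0.04],
    [[0, 0.002, -0.109], [0, 0, 0], 0.04],
    [[0, 0.002, -0.11], [0, 0, 0], 0.04],
    [[0, 0.002, -0.11], [0, 0, 0], 0.04],
    [[0, 0.002, -0.11], [0, 0, 0], 0.065],
    [[0, 0.002, -0.11], [0, 0, 0], 0.085]
  ]
}}

```text
clock: 11.4
eef_pos: [0.5007, -0.0277, 0.0389]
orientation: [0.657, 0.753, 0.0, 0.001]
force: [0.1, -0.1, 0.4]
gripper_width: 0.949
gripper_force: 0.0
```

Call:
{"method": "step_arm", "body": {
  "steps": [
    [[0, 0, 0], [0, 0, 0], 0.085],
    [[0, 0, 0], [0, 0, 0], 0.085],
    [[0, 0, 0.03], [0, 0, 0], 0.085],
    [[0, 0, 0.08], [0, 0, 0], 0.085],
    [[0, 0, 0.14], [0, 0, 0], 0.085],
    [[0, 0, 0.18], [0, 0, 0], 0.085],
    [[0, 0.05, 0.2], [0, 0, 8], 0.085],
    [[0, 0.1, 0.2], [0, 0, 17], 0.085]
  ]
}}

```text
clock: 12.4
eef_pos: [0.5007, 0.0734, 0.2402]
orientation: [0.537, 0.843, 0.001, 0.002]
force: [0.5, 0.3, 0.3]
gripper_width: 0.993
gripper_force: 0.0
```

Call:
{"method": "step_arm", "body": {
  "steps": [
    [[0, 0.05, 0], [0, 0, 10], 0.085],
    [[-0.01, 0.1, 0], [0, 0, 20], 0.085],
    [[-0.02, 0.15, 0], [0, 0, 30], 0.085],
    [[-0.03, 0.2, 0], [0, 0, 40], 0.085],
    [[-0.04, 0.25, 0], [0, 0, 50], 0.085],
    [[-0.05, 0.3, 0], [0, 0, 60], 0.085],
    [[-0.05, 0.3, 0], [0, 0, 70], 0.085],
    [[-0.05, 0.3, 0], [0, 0, 77], 0.085]
  ]
}}

```text
clock: 13.4
eef_pos: [0.4493, 0.3735, 0.2377]
orientation: [-0.106, 0.994, -0.0, -0.0]
force: [0.4, -0.0, 0.6]
gripper_width: 0.998
gripper_force: 0.0
```

```bash
cat >> h.py <<'E'
def frame(c,col,box,zs=.117,show=True):
    L=[]
    for m,a,ce in blobs(c,*col,box,60):
        P=cloud(c)[m]; z=np.nanmedian(P[:,2]); r=cv2.minAreaRect(np.argwhere(m)[:,::-1].astype(np.float32))
        w=onplane(c,np.array(r[0]),zs)[0]; L.append((a,z,w))
        if show: print(a,np.round(r[0],0),"z",z.round(3),w.round(4), np.nanmedian(P,0).round(4))
    return L
E
python3 - <<'E'
from h import *
pose(); c=cam("top"); save(c,"t2"); beaker(c,(.49,.042),.082,.035); beaker(c,(.5,-.028),.082,.035); frame(c,BLUE,(80,220,200,320))
c=cam("side"); beaker(c,(.49,.042),.082,.035); beaker(c,(.5,-.028),.082,.035)
c=cam("wrist"); save(c,"w2"); frame(c,BLUE,(0,0,640,480))
E
```

```text
tcp [0.4493 0.3735 0.2377] xyaw -167.84 t 13.4
beaker 0.4897 0.0423 r 0.0269 z 0.0839 152
beaker 0.4986 -0.0264 r 0.0271 z 0.085 151
98 [168. 239.] z 0.118 [0.5192 0.3123 0.117 ] [0.5196 0.3137 0.1176]
185 [139. 280.] z 0.134 [0.4317 0.3719 0.117 ] [0.4276 0.3675 0.1339]
77 [177. 290.] z 0.118 [0.4118 0.2891 0.117 ] [0.413  0.2903 0.1183]
85 [109. 305.] z 0.118 [0.3798 0.4357 0.117 ] [0.3795 0.4369 0.118 ]
beaker 0.4905 0.0411 r 0.0288 z 0.0841 280
beaker 0.4986 -0.0276 r 0.0282 z 0.0845 299
1282 [432. 156.] z 0.117 [0.38   0.4354 0.117 ] [0.3807 0.438  0.1174]
1278 [213. 158.] z 0.117 [0.4117 0.2916 0.117 ] [0.4128 0.2906 0.1172]
2439 [322. 236.] z 0.134 [0.4499 0.3752 0.117 ] [0.4441 0.3742 0.1336]
2075 [226. 331.] z 0.11 [0.5411 0.3172 0.117 ] [0.5288 0.3081 0.1101]
1250 [420. 300.] z 0.116 [0.4846 0.4587 0.117 ] [0.4856 0.4595 0.1163]
227 [168. 330.] z 0.053 [0.5499 0.2736 0.117 ] [0.5883 0.2577 0.0535]
```

View pics/w2.png

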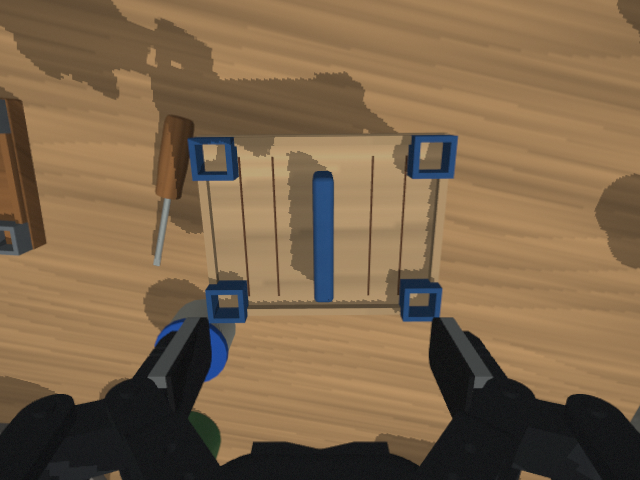

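The wrist view shows the blue frame aligned with the tool, its rib centred at (322,236). I descend and grip the rib.

Call:
{"method": "step_arm", "body": {
  "steps": [
    [[0, 0.001, -0.05], [0, 0, 0], 0.06],
    [[0, 0.001, -0.1], [0, 0, 0], 0.06],
    [[0, 0.001, -0.125], [0, 0, 0], 0.06],
    [[0, 0.001, -0.133], [0, 0, 0], 0.06],
    [[0, 0.001, -0.133], [0, 0, 0], 0.06],
    [[0, 0.001, -0.133], [0, 0, 0], 0.03],
    [[0, 0.001, -0.133], [0, 0, 0], 0.005],
    [[0, 0.001, -0.133], [0, 0, 0], 0.005]
  ]
}}

```text
clock: 14.55
eef_pos: [0.45, 0.3743, 0.1059]
orientation: [-0.103, 0.995, 0.001, 0.001]
force: [0.1, 5.6, 4.7]
gripper_width: 0.156
gripper_force: 63.8
```

Call:
{"method": "step_arm", "body": {
  "steps": [
    [[0, 0, 0], [0, 0, 0], 0.005],
    [[0, 0, 0], [0, 0, 0], 0.005],
    [[0, 0, 0], [0, 0, 0], 0.005],
    [[0, 0, 0], [0, 0, 0], 0.005],
    [[0, 0, 0.02], [0, 0, 0], 0.005],
    [[0, 0, 0.05], [0, 0, 0], 0.005],
    [[0, 0, 0.05], [0, 0, 0], 0.005],
    [[0, 0, 0.05], [0, 0, 0], 0.005]
  ]
}}

```text
clock: 15.55
eef_pos: [0.4494, 0.3734, 0.1539]
orientation: [-0.103, 0.995, -0.0, -0.001]
force: [-0.9, -0.8, -4.8]
gripper_width: 0.154
gripper_force: 62.4
```

Call:
{"method": "step_arm", "body": {
  "steps": [
    [[0, 0, 0.05], [0, 0, 0], 0.005],
    [[0, 0, 0.09], [0, 0, 0], 0.005],
    [[0.005, -0.045, 0.09], [0, 0, 0], 0.005],
    [[0.01, -0.09, 0.09], [0, 0, 0], 0.005],
    [[0.02, -0.135, 0.09], [0, 0, -1], 0.005],
    [[0.027, -0.18, 0.09], [0, 0, -2], 0.005],
    [[0.027, -0.18, 0.09], [0, 0, -4], 0.005],
    [[0.027, -0.18, 0.09], [0, 0, -4], 0.005]
  ]
}}

```text
clock: 16.55
eef_pos: [0.4763, 0.1938, 0.2439]
orientation: [-0.068, 0.998, 0.0, -0.001]
force: [-0.4, 0.3, -5.5]
gripper_width: 0.155
gripper_force: 62.2
```

Call:
{"method": "step_arm", "body": {
  "steps": [
    [[0.002, -0.045, 0], [0, 0, 0], 0.005],
    [[0.006, -0.09, 0], [0, 0, 0], 0.005],
    [[0.013, -0.13, 0], [0, 0, 0], 0.005],
    [[0.019, -0.165, 0], [0, 0, 0], 0.005],
    [[0.019, -0.186, 0], [0, 0, 0], 0.005],
    [[0.019, -0.186, 0], [0, 0, 0], 0.005],
    [[0.019, -0.186, 0], [0, 0, 0], 0.005]
  ]
}}

```text
clock: 17.42
eef_pos: [0.4956, 0.009, 0.2447]
orientation: [-0.069, 0.998, 0.0, -0.0]
force: [0.4, -0.8, -4.2]
gripper_width: 0.153
gripper_force: 62.2
```

Run:
```python
from h import *
pose(); c=cam("wrist"); save(c,"w3"); frame(c,BLUE,(0,0,640,480))
c=cam("side"); save(c,"s3"); frame(c,BLUE,(180,100,420,350))
```

```text
tcp [0.4956 0.009  0.2447] xyaw -172.11 t 17.43
6969 [532. 192.] z 0.256 [0.4461 0.1538 0.117 ] [0.431  0.0767 0.2561]
6857 [108. 194.] z 0.255 [ 0.4877 -0.1429  0.117 ] [ 0.452  -0.074   0.2553]
8754 [320. 332.] z 0.273 [0.5787 0.0204 0.117 ] [0.4823 0.0074 0.2726]
3626 [564. 358.] z 0.054 [0.575  0.2219 0.117 ] [0.6122 0.274  0.0541]
63 [122. 409.] z 0.248 [ 0.6753 -0.1375  0.117 ] [ 0.5488 -0.0716  0.2484]
108 [520. 409.] z 0.25 [0.6299 0.2016 0.117 ] [0.5244 0.1008 0.2495]
175 [178. 433.] z 0.255 [ 0.6953 -0.0897  0.117 ] [ 0.5536 -0.0448  0.2549]
164 [462. 433.] z 0.255 [0.6618 0.1587 0.117 ] [0.537  0.0767 0.2549]
198 [321. 159.] z 0.254 [0.5497 0.2667 0.117 ] [0.5392 0.0803 0.2539]
192 [264. 165.] z 0.254 [0.4164 0.2482 0.117 ] [0.4313 0.0646 0.2537]
429 [347. 178.] z 0.056 [0.6058 0.1947 0.117 ] [0.6152 0.2701 0.0555]
253 [314. 182.] z 0.262 [0.5302 0.1828 0.117 ] [0.5254 0.0069 0.2622]
302 [284. 185.] z 0.263 [0.4628 0.1735 0.117 ] [ 0.4688 -0.0014  0.2631]
263 [337. 211.] z 0.254 [0.5751 0.0854 0.117 ] [ 0.5606 -0.0675  0.2536]
256 [274. 218.] z 0.253 [0.4422 0.0665 0.117 ] [ 0.452  -0.0827  0.2529]
```

View pics/w3.png

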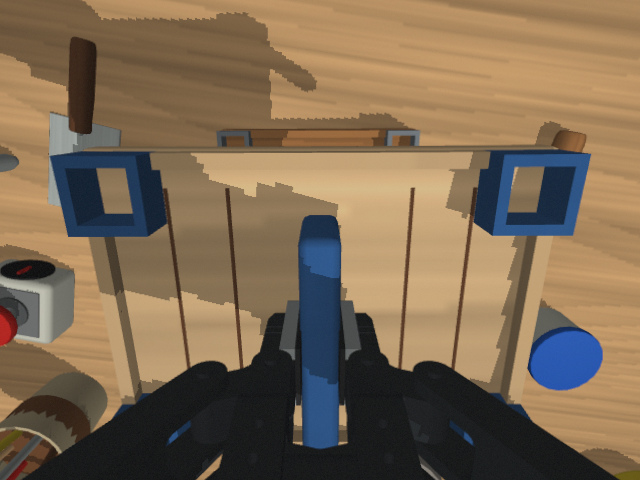

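View pics/s3.png

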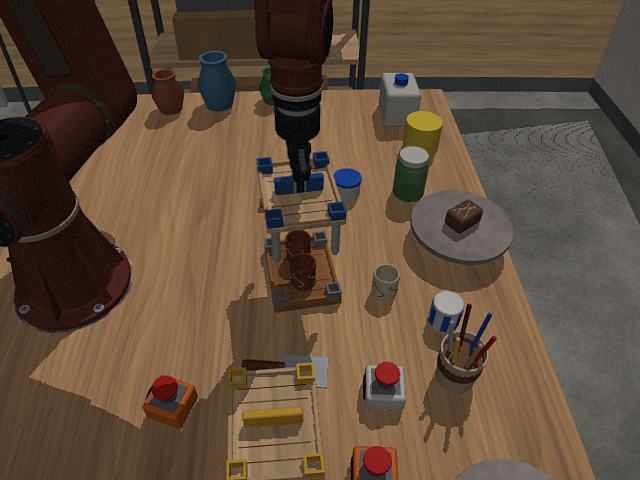

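The frame hangs level over the tray, with its feet about 118 mm above the deck. I cross-check the base centre using the earlier wrist and side pictures.

Run:
```python
from h import *
def base(c,seeds,z,h=22):
    hsv=cv2.cvtColor(c["pic"],cv2.COLOR_RGB2HSV); g=(hsv[:,:,0]>90)&(hsv[:,:,0]<125)&(hsv[:,:,1]<110)&(hsv[:,:,1]>15)
    for u,v in seeds:
        b=np.zeros_like(g);b[v-h:v+h,u-h:u+h]=1
        n,l,st,ce=cv2.connectedComponentsWithStats((g&b).astype(np.uint8)); i=1+st[1:,4].argmax()
        x0,y0,w,hh,a=st[i]; r=cv2.minAreaRect(np.argwhere(l==i)[:,::-1].astype(np.float32))
        print(a,np.round(r[0],1),np.round(r[1],1),onplane(c,np.array(r[0]),z)[0].round(4))
c=cam("wrist"); c["pic"]=cv2.imread("pics/w1.png")[:,:,::-1].copy()
M=eyes.calibration("wrist")["mount"];Rt=Ro.from_euler("z",97.96,degrees=True).as_matrix()@np.diag([1,-1,-1]); c["R"]=Rt@M[:3,:3]; c["o"]=Rt@M[:3,3]+np.array([.6607,.0636,.23])
base(c,[(60,163),(187,163)],.034); base(c,[(93,315)],.034)
c=cam("side"); c["pic"]=cv2.imread("pics/side0.png")[:,:,::-1].copy(); base(c,[(271,243),(319,240),(280,297),(332,296)],.034,12)
```

```text
945 [ 59.5 162. ] [32. 43.] [0.4334 0.0748 0.034 ]
755 [187.  162.5] [33. 38.] [0.5412 0.0898 0.034 ]
886 [ 92.5 314.5] [31. 39.] [ 0.454  -0.0713  0.034 ]
132 [271.  244.5] [13. 12.] [0.4312 0.0703 0.034 ]
134 [319.8 238.3] [13.3 12.3] [0.54   0.0859 0.034 ]
168 [279.7 297.2] [15.8 13.2] [ 0.4519 -0.0772  0.034 ]
144 [333. 291.] [14. 14.] [ 0.5603 -0.0649  0.034 ]
```

Call:
{"method": "step_arm", "body": {
  "steps": [
    [[0, -0.001, -0.03], [0, 0, 0], 0.005],
    [[0, -0.001, -0.06], [0, 0, 0], 0.005],
    [[0, -0.001, -0.08], [0, 0, 0], 0.005],
    [[0, -0.001, -0.095], [0, 0, 0], 0.005],
    [[0, -0.001, -0.1], [0, 0, 0], 0.005],
    [[0, -0.001, -0.104], [0, 0, 0], 0.005],
    [[0, -0.001, -0.108], [0, 0, 0], 0.005],
    [[0, -0.001, -0.108], [0, 0, 0], 0.005]
  ]
}}

```text
clock: 18.62
eef_pos: [0.4957, 0.0067, 0.1371]
orientation: [-0.068, 0.998, 0.0, 0.0]
force: [0.6, 0.4, -5.2]
gripper_width: 0.152
gripper_force: 62.1
```

Run:
```python
from h import *
s=pose(); print(s["force"].round(1),s["moment"].round(2)); c=cam("side"); im=cv2.resize(c["pic"][160:340,210:410,::-1],None,fx=4,fy=3.3); cv2.imwrite("pics/s4.png",im[:600])
c=cam("top"); frame(c,BLUE,(240,190,380,310),.15)
```

```text
tcp [0.4957 0.0067 0.1371] xyaw -172.2 t 18.62
[ 0.6  0.4 -5.2] [ 0.04  0.01 -0.03]
78 [350. 269.] z 0.15 [ 0.4514 -0.0751  0.15  ] [ 0.4515 -0.0771  0.1499]
```

View pics/s4.png

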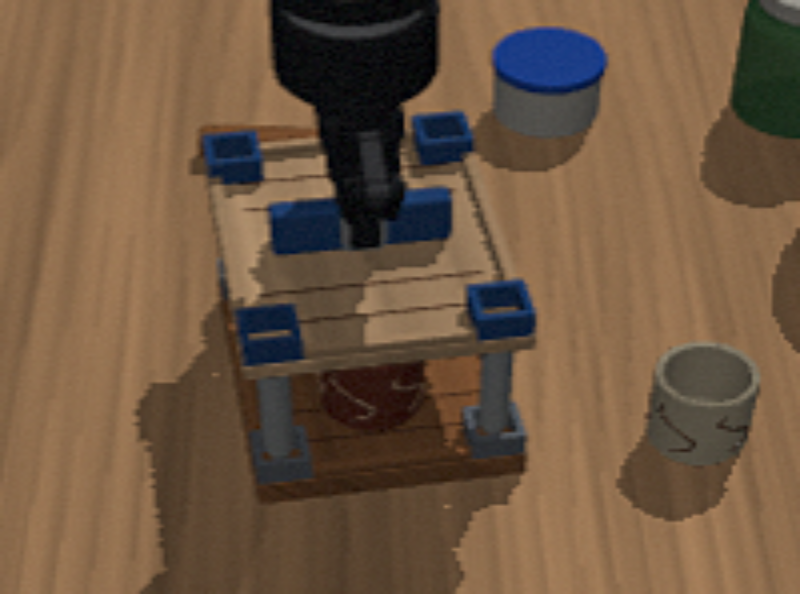

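The near posts at (277,450) and (495,430) are entering their sockets with no force. The top-view corner matches the base socket within 0.3 mm, so I press it home and release.

Call:
{"method": "step_arm", "body": {
  "steps": [
    [[0, 0, -0.004], [0, 0, 0], 0.005],
    [[0, 0, -0.008], [0, 0, 0], 0.005],
    [[0, 0, -0.011], [0, 0, 0], 0.005],
    [[0, 0, -0.013], [0, 0, 0], 0.005],
    [[0, 0, -0.013], [0, 0, 0], 0.005],
    [[0, 0, -0.013], [0, 0, 0], 0.005]
  ]
}}

```text
clock: 19.48
eef_pos: [0.4955, 0.0071, 0.1256]
orientation: [-0.068, 0.998, 0.0, 0.0]
force: [-8.3, 3.3, 12.2]
gripper_width: 0.153
gripper_force: 64.4
```

Call:
{"method": "step_arm", "body": {
  "steps": [
    [[0, 0, 0], [0, 0, 0], 0.03],
    [[0, 0, 0], [0, 0, 0], 0.06],
    [[0, 0, 0], [0, 0, 0], 0.06],
    [[0, 0, 0.03], [0, 0, 0], 0.06],
    [[0, 0, 0.07], [0, 0, 0], 0.07],
    [[0, 0, 0.1], [0, 0, 0], 0.085],
    [[0.02, 0, 0.12], [0, 0, -10], 0.085],
    [[0.05, -0.01, 0.12], [0, 0, -20], 0.085]
  ]
}}

```text
clock: 20.48
eef_pos: [0.5471, -0.0032, 0.2465]
orientation: [0.109, 0.994, -0.0, 0.002]
force: [0.6, 0.0, 0.3]
gripper_width: 0.998
gripper_force: 0.0
```

Call:
{"method": "step_arm", "body": {
  "steps": [
    [[0.03, -0.01, 0], [0, 0, -10], 0.085],
    [[0.06, -0.02, 0], [0, 0, -20], 0.085],
    [[0.09, -0.03, 0], [0, 0, -30], 0.085],
    [[0.11, -0.035, 0], [0, 0, -40], 0.085],
    [[0.124, -0.04, 0], [0, 0, -50], 0.085],
    [[0.124, -0.04, 0], [0, 0, -60], 0.085],
    [[0.124, -0.04, 0], [0, 0, -70], 0.085],
    [[0.124, -0.04, 0], [0, 0, -70], 0.085]
  ]
}}

```text
clock: 21.48
eef_pos: [0.6698, -0.0433, 0.2437]
orientation: [0.657, 0.754, -0.0, -0.0]
force: [-0.5, 0.5, 0.5]
gripper_width: 0.993
gripper_force: 0.0
```

Run:
```python
from h import *
pose(); c=cam("wrist"); beaker(c,(.6695,-.0435),.062)
c=cam("side"); beaker(c,(.6695,-.0435),.062); frame(c,BLUE,(220,150,400,310),.137); 
c=cam("top"); frame(c,BLUE,(240,190,380,310),.137);frame(c,YEL,(420,215,560,325))
```

```text
tcp [ 0.6698 -0.0433  0.2437] xyaw 97.87 t 21.48
beaker 0.6698 -0.0433 r 0.0272 z 0.0621 1089
beaker 0.6686 -0.0439 r 0.0291 z 0.0645 298
414 [346. 178.] z 0.055 [0.6006 0.1702 0.137 ] [0.6121 0.2685 0.0553]
167 [320. 205.] z 0.135 [0.5401 0.0813 0.137 ] [0.5399 0.0796 0.1354]
174 [268. 211.] z 0.134 [0.4309 0.0671 0.137 ] [0.4317 0.0707 0.1343]
647 [300. 231.] z 0.145 [0.4956 0.0084 0.137 ] [0.4957 0.0013 0.1451]
210 [335. 257.] z 0.136 [ 0.5603 -0.0657  0.137 ] [ 0.5605 -0.0666  0.1358]
203 [277. 265.] z 0.134 [ 0.4517 -0.0809  0.137 ] [ 0.4515 -0.083   0.1345]
86 [520. 242.] z 0.118 [ 0.5064 -0.444   0.117 ] [ 0.5062 -0.4451  0.1184]
118 [450. 246.] z 0.118 [ 0.4991 -0.2924  0.117 ] [ 0.4976 -0.2922  0.1181]
246 [491. 270.] z 0.135 [ 0.4483 -0.3777  0.117 ] [ 0.4472 -0.371   0.1345]
131 [526. 294.] z 0.118 [ 0.3973 -0.4506  0.117 ] [ 0.3952 -0.4546  0.1184]
111 [456. 298.] z 0.118 [ 0.3889 -0.2986  0.117 ] [ 0.39   -0.2954  0.1178]
```

Call:
{"method": "step_arm", "body": {
  "steps": [
    [[0, 0, -0.05], [0, 0, 0], 0.08],
    [[0, 0, -0.11], [0, 0, 0], 0.08],
    [[0, 0, -0.165], [0, 0, 0], 0.08],
    [[0, 0, -0.21], [0, 0, 0], 0.08],
    [[0, 0, -0.226], [0, 0, 0], 0.08],
    [[0, 0, -0.226], [0, 0, 0], 0.08],
    [[0, 0, -0.226], [0, 0, 0], 0.045],
    [[0, 0, -0.226], [0, 0, 0], 0.04]
  ]
}}

```text
clock: 22.62
eef_pos: [0.6716, -0.0438, 0.021]
orientation: [0.657, 0.754, 0.001, 0.002]
force: [1.7, -0.5, 6.5]
gripper_width: 0.621
gripper_force: 62.8
```

Call:
{"method": "step_arm", "body": {
  "steps": [
    [[0, 0, 0], [0, 0, 0], 0.04],
    [[0, 0, 0], [0, 0, 0], 0.04],
    [[0, 0, 0], [0, 0, 0], 0.04],
    [[0, 0, 0.04], [0, 0, 0], 0.04],
    [[0, 0, 0.09], [0, 0, 0], 0.04],
    [[0, 0, 0.14], [0, 0, 0], 0.04],
    [[0, 0, 0.17], [0, 0, 0], 0.04],
    [[0, 0, 0.17], [0, 0, 0], 0.04]
  ]
}}

```text
clock: 23.62
eef_pos: [0.6716, -0.0437, 0.1923]
orientation: [0.657, 0.754, 0.002, 0.003]
force: [0.6, 0.3, -1.7]
gripper_width: 0.618
gripper_force: 63.4
```

Call:
{"method": "step_arm", "body": {
  "steps": [
    [[-0.045, 0.004, 0], [0, 0, 0], 0.04],
    [[-0.09, 0.008, 0], [0, 0, 0], 0.04],
    [[-0.13, 0.012, 0], [0, 0, 0], 0.04],
    [[-0.16, 0.014, 0], [0, 0, 0], 0.04],
    [[-0.169, 0.014, 0], [0, 0, 0], 0.04],
    [[-0.169, 0.014, 0], [0, 0, 0], 0.04],
    [[-0.169, 0.014, 0], [0, 0, 0], 0.04]
  ]
}}

```text
clock: 24.5
eef_pos: [0.5014, -0.0294, 0.1877]
orientation: [0.657, 0.754, 0.0, -0.0]
force: [0.6, 0.7, -1.1]
gripper_width: 0.619
gripper_force: 63.9
```

Call:
{"method": "step_arm", "body": {
  "steps": [
    [[0, 0, -0.02], [0, 0, 0], 0.04],
    [[0, 0, -0.04], [0, 0, 0], 0.04],
    [[0, 0, -0.047], [0, 0, 0], 0.04],
    [[0, 0, -0.0495], [0, 0, 0], 0.04],
    [[0, 0, -0.0495], [0, 0, 0], 0.04],
    [[0, 0, -0.0495], [0, 0, 0], 0.04]
  ]
}}

```text
clock: 25.25
eef_pos: [0.5, -0.029, 0.1408]
orientation: [0.657, 0.754, -0.0, 0.0]
force: [-16.2, 3.2, 28.2]
gripper_width: 0.617
gripper_force: 66.4
```

Call:
{"method": "step_arm", "body": {
  "steps": [
    [[0, 0, 0], [0, 0, 0], 0.06],
    [[0, 0, 0], [0, 0, 0], 0.075],
    [[0, 0, 0], [0, 0, 0], 0.08],
    [[0, 0, 0.02], [0, 0, 0], 0.08],
    [[0, 0, 0.06], [0, 0, 0], 0.08],
    [[0, 0, 0.1], [0, 0, 0], 0.08],
    [[0, -0.04, 0.11], [0, 0, 8], 0.08],
    [[-0.01, -0.08, 0.11], [0, 0, 16], 0.08]
  ]
}}

```text
clock: 26.25
eef_pos: [0.4916, -0.1104, 0.2513]
orientation: [0.544, 0.839, 0.0, 0.002]
force: [0.9, 0.5, -0.9]
gripper_width: 0.938
gripper_force: 0.0
```

Call:
{"method": "step_arm", "body": {
  "steps": [
    [[-0.01, -0.04, 0], [0, 0, 10], 0.08],
    [[-0.02, -0.09, 0], [0, 0, 20], 0.08],
    [[-0.03, -0.14, 0], [0, 0, 30], 0.08],
    [[-0.04, -0.19, 0], [0, 0, 40], 0.08],
    [[-0.043, -0.23, 0], [0, 0, 50], 0.08],
    [[-0.043, -0.26, 0], [0, 0, 60], 0.08],
    [[-0.043, -0.26, 0], [0, 0, 69], 0.08],
    [[-0.043, -0.26, 0], [0, 0, 69], 0.08]
  ]
}}

```text
clock: 27.25
eef_pos: [0.4477, -0.3697, 0.2495]
orientation: [-0.024, 1.0, -0.0, 0.0]
force: [0.1, -0.1, -0.1]
gripper_width: 0.94
gripper_force: 0.0
```

Run:
```python
from h import *
pose(); c=cam("side"); save(c,"s5"); beaker(c,(.501,-.028),.182,.035); frame(c,BLUE,(220,150,400,310),.137)
c=cam("top"); beaker(c,(.501,-.028),.182,.035); frame(c,BLUE,(240,190,380,310),.137);frame(c,YEL,(420,215,560,325))
c=cam("wrist"); save(c,"w5"); print("wrist"); frame(c,YEL,(0,0,640,480))
```

```text
tcp [ 0.4477 -0.3697  0.2495] xyaw -177.29 t 27.25
beaker 0.5093 -0.0349 r 0.0253 z 0.1843 123
436 [347. 178.] z 0.056 [0.6029 0.1701 0.137 ] [0.6148 0.2701 0.0555]
143 [321. 206.] z 0.134 [0.5411 0.0811 0.137 ] [0.5421 0.0785 0.1336]
78 [318. 228.] z 0.147 [0.5311 0.0144 0.137 ] [0.5337 0.0067 0.1469]
214 [335. 257.] z 0.135 [ 0.5601 -0.0655  0.137 ] [ 0.5606 -0.0664  0.1352]
beaker 0.4991 -0.0289 r 0.027 z 0.1841 180
94 [342. 218.] z 0.138 [ 0.5593 -0.0595  0.137 ] [ 0.5596 -0.0592  0.1384]
92 [271. 228.] z 0.138 [0.5389 0.0881 0.137 ] [0.5388 0.0885 0.1382]
267 [310. 248.] z 0.154 [0.4962 0.0071 0.137 ] [0.4947 0.0068 0.1541]
82 [350. 270.] z 0.139 [ 0.4509 -0.0748  0.137 ] [ 0.4499 -0.0755  0.139 ]
84 [278. 280.] z 0.138 [0.4303 0.0731 0.137 ] [0.4305 0.0737 0.138 ]
110 [520. 242.] z 0.118 [ 0.5074 -0.4432  0.117 ] [ 0.5072 -0.4434  0.1181]
120 [450. 246.] z 0.118 [ 0.4991 -0.2924  0.117 ] [ 0.4995 -0.294   0.1184]
76 [488. 254.] z 0.134 [ 0.4827 -0.3721  0.117 ] [ 0.4811 -0.3676  0.1339]
133 [491. 282.] z 0.134 [ 0.4216 -0.3762  0.117 ] [ 0.4221 -0.3708  0.134 ]
116 [456. 298.] z 0.119 [ 0.3889 -0.2986  0.117 ] [ 0.388  -0.2995  0.1186]
wrist
878 [424. 154.] z 0.118 [ 0.3892 -0.299   0.117 ] [ 0.3883 -0.2987  0.1179]
891 [211. 156.] z 0.118 [ 0.3968 -0.4475  0.117 ] [ 0.3979 -0.4509  0.1177]
2280 [316. 233.] z 0.134 [ 0.4505 -0.3714  0.117 ] [ 0.4441 -0.3712  0.1336]
820 [225. 296.] z 0.117 [ 0.505  -0.4415  0.117 ] [ 0.5065 -0.4415  0.1174]
615 [412. 297.] z 0.118 [ 0.4997 -0.2937  0.117 ] [ 0.4988 -0.2935  0.1179]
```

View pics/s5.png

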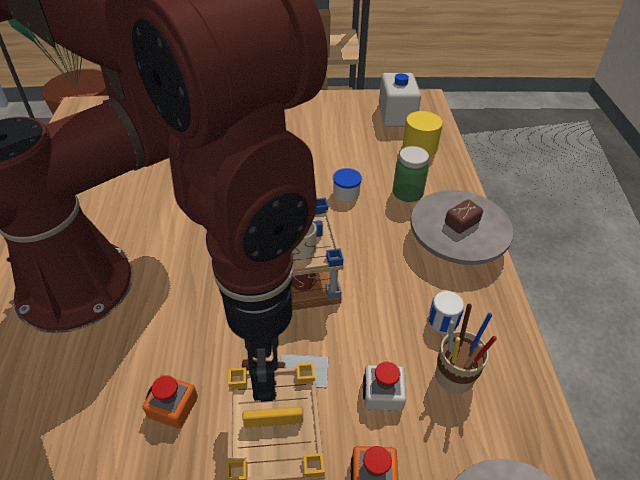

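View pics/w5.png

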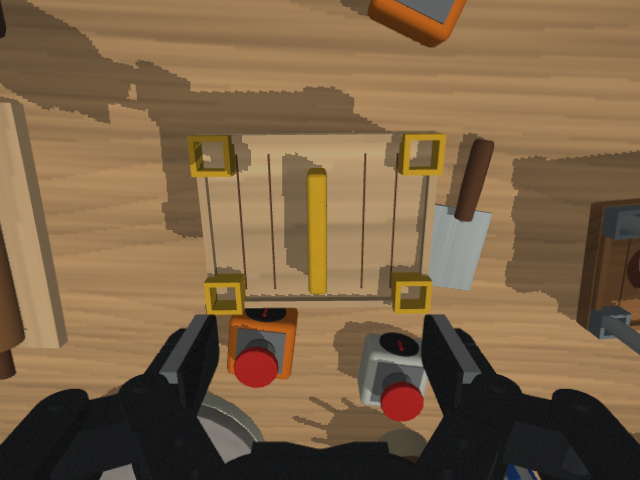

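The cream beaker stands on the blue deck at (.499,-.029). The wrist view shows the yellow frame aligned with the tool, rib at (316,233). I grip it.

Call:
{"method": "step_arm", "body": {
  "steps": [
    [[0, -0.001, -0.05], [0, 0, 0], 0.06],
    [[0, -0.001, -0.1], [0, 0, 0], 0.06],
    [[0, -0.001, -0.13], [0, 0, 0], 0.06],
    [[0, -0.001, -0.144], [0, 0, 0], 0.06],
    [[0, -0.001, -0.144], [0, 0, 0], 0.06],
    [[0, -0.001, -0.144], [0, 0, 0], 0.03],
    [[0, -0.001, -0.144], [0, 0, 0], 0.005],
    [[0, -0.001, -0.144], [0, 0, 0], 0.005]
  ]
}}

```text
clock: 28.4
eef_pos: [0.4481, -0.3711, 0.1057]
orientation: [-0.024, 1.0, -0.001, 0.001]
force: [0.2, -2.4, 5.1]
gripper_width: 0.156
gripper_force: 61.6
```

Call:
{"method": "step_arm", "body": {
  "steps": [
    [[0, 0, 0], [0, 0, 0], 0.005],
    [[0, 0, 0], [0, 0, 0], 0.005],
    [[0, 0, 0], [0, 0, 0], 0.005],
    [[0, 0, 0.02], [0, 0, 0], 0.005],
    [[0, 0, 0.06], [0, 0, 0], 0.005],
    [[0, 0, 0.1], [0, 0, 0], 0.005],
    [[0, 0, 0.14], [0, 0, 0], 0.005],
    [[0, 0, 0.14], [0, 0, 0], 0.005]
  ]
}}

```text
clock: 29.4
eef_pos: [0.4486, -0.3712, 0.2488]
orientation: [-0.024, 1.0, -0.002, 0.002]
force: [-0.6, -0.7, -3.5]
gripper_width: 0.156
gripper_force: 60.7
```

Call:
{"method": "step_arm", "body": {
  "steps": [
    [[0, 0, 0.04], [0, 0, 0], 0.005],
    [[0, 0, 0.08], [0, 0, 0], 0.005],
    [[0.005, 0.02, 0.09], [0, 0, 0], 0.005],
    [[0.01, 0.06, 0.09], [0, 0, 1], 0.005],
    [[0.02, 0.1, 0.09], [0, 0, 3], 0.005],
    [[0.027, 0.14, 0.09], [0, 0, 5], 0.005],
    [[0.03, 0.18, 0.09], [0, 0, 5], 0.005],
    [[0.03, 0.18, 0.09], [0, 0, 5], 0.005]
  ]
}}

```text
clock: 30.4
eef_pos: [0.4775, -0.1867, 0.3333]
orientation: [-0.07, 0.998, 0.001, -0.001]
force: [-0.3, -1.2, -3.0]
gripper_width: 0.149
gripper_force: 60.7
```

Call:
{"method": "step_arm", "body": {
  "steps": [
    [[0.005, 0.045, 0], [0, 0, 0], 0.005],
    [[0.01, 0.09, 0], [0, 0, 0], 0.005],
    [[0.015, 0.135, 0], [0, 0, 0], 0.005],
    [[0.018, 0.175, 0], [0, 0, 0], 0.005],
    [[0.018, 0.197, 0], [0, 0, 0], 0.005],
    [[0.018, 0.197, 0], [0, 0, 0], 0.005],
    [[0.018, 0.197, 0], [0, 0, 0], 0.005],
    [[0.018, 0.197, 0], [0, 0, 0], 0.005]
  ]
}}

```text
clock: 31.4
eef_pos: [0.4956, 0.0059, 0.334]
orientation: [-0.067, 0.998, 0.0, -0.0]
force: [0.1, -0.2, -2.5]
gripper_width: 0.152
gripper_force: 60.8
```

Run:
```python
from h import *
s=pose(); c=cam("side"); save(c,"s6"); frame(c,YEL,(180,50,420,350),.35); frame(c,BLUE,(220,150,400,310),.137)
c=cam("top"); print("top"); frame(c,YEL,(220,180,400,330),.347)
c=cam("wrist"); print("wrist"); frame(c,YEL,(0,0,640,480),.347)
```

```text
tcp [0.4956 0.0059 0.334 ] xyaw -172.27 t 31.4
188 [412. 120.] z 0.091 [0.7032 0.0699 0.35  ] [0.8127 0.4705 0.0914]
75 [322. 117.] z 0.347 [0.5395 0.0821 0.35  ] [0.5394 0.0918 0.3468]
81 [261. 123.] z 0.347 [0.4312 0.0671 0.35  ] [0.4303 0.0768 0.3471]
65 [316. 135.] z 0.363 [0.5274 0.0271 0.35  ] [0.5264 0.0069 0.3634]
65 [281. 139.] z 0.363 [0.4672 0.0181 0.35  ] [ 0.4646 -0.002   0.3632]
106 [338. 168.] z 0.348 [ 0.5598 -0.0649  0.35  ] [ 0.5585 -0.0633  0.3477]
194 [353. 180.] z 0.055 [0.6157 0.1632 0.137 ] [0.6306 0.2671 0.0555]
172 [320. 205.] z 0.135 [0.54   0.0813 0.137 ] [0.5397 0.0791 0.1349]
79 [265. 212.] z 0.136 [0.4243 0.0664 0.137 ] [0.424  0.0722 0.1355]
77 [318. 228.] z 0.149 [0.5311 0.0144 0.137 ] [0.5337 0.0065 0.149 ]
145 [282. 232.] z 0.145 [0.4603 0.004  0.137 ] [ 0.4619 -0.0036  0.145 ]
207 [335. 257.] z 0.135 [ 0.5604 -0.0658  0.137 ] [ 0.5609 -0.0679  0.1351]
196 [277. 265.] z 0.134 [ 0.452  -0.0806  0.137 ] [ 0.4515 -0.0818  0.1344]
top
169 [359. 263.] z 0.347 [ 0.451  -0.0761  0.347 ] [ 0.4518 -0.0764  0.3469]
wrist
3552 [540. 194.] z 0.346 [0.4304 0.0728 0.347 ] [0.4295 0.073  0.3465]
3407 [ 98. 195.] z 0.346 [ 0.4507 -0.0759  0.347 ] [ 0.45   -0.0758  0.3465]
8510 [320. 332.] z 0.362 [0.4934 0.0056 0.347 ] [0.4833 0.0044 0.3622]
193 [ 40. 402.] z 0.138 [ 0.5404 -0.1028  0.347 ] [ 0.7473 -0.2627  0.1376]
1788 [604. 452.] z 0.048 [0.5347 0.1338 0.347 ] [0.8016 0.4412 0.0485]
133 [178. 432.] z 0.345 [ 0.549  -0.0472  0.347 ] [ 0.5536 -0.048   0.3448]
70 [467. 437.] z 0.347 [0.5357 0.0747 0.347 ] [0.5359 0.0743 0.3466]
```

View pics/s6.png

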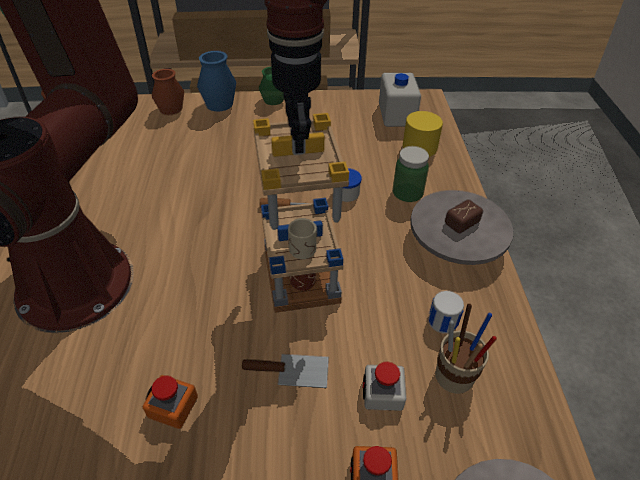

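The yellow frame hangs level over the stack at (300,150). A +1 mm correction in y, then lower.

Call:
{"method": "step_arm", "body": {
  "steps": [
    [[0, 0.001, -0.02], [0, 0, 0], 0.005],
    [[0, 0.001, -0.045], [0, 0, 0], 0.005],
    [[0, 0.001, -0.065], [0, 0, 0], 0.005],
    [[0, 0.001, -0.08], [0, 0, 0], 0.005],
    [[0, 0.001, -0.087], [0, 0, 0], 0.005],
    [[0, 0.001, -0.092], [0, 0, 0], 0.005],
    [[0, 0.001, -0.097], [0, 0, 0], 0.005],
    [[0, 0.001, -0.097], [0, 0, 0], 0.005]
  ]
}}

```text
clock: 32.55
eef_pos: [0.4957, 0.0078, 0.2375]
orientation: [-0.068, 0.998, 0.0, -0.0]
force: [0.2, 0.2, -3.6]
gripper_width: 0.154
gripper_force: 60.7
```

Run:
```python
from h import *
s=pose(); print(s["force"].round(1)); c=cam("side"); im=cv2.resize(c["pic"][130:330,230:380,::-1],None,fx=3,fy=3); cv2.imwrite("pics/s7.png",im)
c=cam("top"); frame(c,YEL,(220,180,400,330),.25)
```

```text
tcp [0.4957 0.0078 0.2375] xyaw -172.2 t 32.55
[ 0.2  0.2 -3.6]
130 [353. 266.] z 0.251 [ 0.4512 -0.0743  0.25  ] [ 0.4514 -0.0737  0.2505]
```

View pics/s7.png

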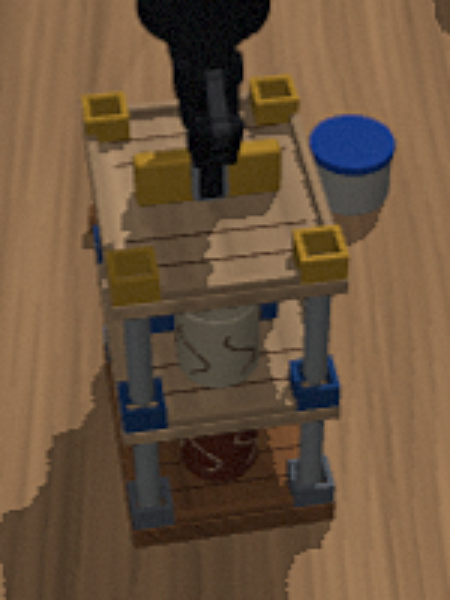

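The yellow posts are entering the blue sockets at (142,400) and (315,385) with no force. I lower it home and release.

Call:
{"method": "step_arm", "body": {
  "steps": [
    [[0, 0, -0.004], [0, 0, 0], 0.005],
    [[0, 0, -0.008], [0, 0, 0], 0.005],
    [[0, 0, -0.011], [0, 0, 0], 0.005],
    [[0, 0, -0.0125], [0, 0, 0], 0.005],
    [[0, 0, -0.0125], [0, 0, 0], 0.005],
    [[0, 0, -0.0125], [0, 0, 0], 0.005]
  ]
}}

```text
clock: 33.4
eef_pos: [0.4957, 0.0077, 0.2257]
orientation: [-0.068, 0.998, -0.0, 0.0]
force: [-3.8, 0.0, 5.5]
gripper_width: 0.152
gripper_force: 61.9
```

Call:
{"method": "step_arm", "body": {
  "steps": [
    [[0, 0, 0], [0, 0, 0], 0.03],
    [[0, 0, 0], [0, 0, 0], 0.06],
    [[0, 0, 0], [0, 0, 0], 0.06],
    [[0, 0, 0.03], [0, 0, 0], 0.06],
    [[0, 0, 0.07], [0, 0, 0], 0.06],
    [[0, 0, 0.09], [0, 0, 0], 0.06],
    [[0.02, -0.04, 0.09], [0, 0, 0], 0.04],
    [[0.04, -0.08, 0.09], [0, 0, 0], 0.0]
  ]
}}

```text
clock: 34.4
eef_pos: [0.5364, -0.073, 0.3155]
orientation: [-0.069, 0.998, -0.0, 0.001]
force: [1.2, 0.2, -0.3]
gripper_width: 0.282
gripper_force: 0.0
```

Call:
{"method": "step_arm", "body": {
  "steps": [
    [[0.02, -0.04, 0], [0, 0, 0], 0.0],
    [[0.04, -0.08, 0], [0, 0, 0], 0.0],
    [[0.06, -0.12, 0], [0, 0, 0], 0.0],
    [[0.08, -0.16, -0.03], [0, 0, 0], 0.0],
    [[0.1, -0.19, -0.08], [0, 0, 0], 0.0],
    [[0.102, -0.205, -0.13], [0, 0, 0], 0.0],
    [[0.102, -0.205, -0.16], [0, 0, 0], 0.0],
    [[0.102, -0.205, -0.16], [0, 0, 0], 0.0]
  ]
}}

```text
clock: 35.4
eef_pos: [0.6362, -0.2764, 0.1517]
orientation: [-0.068, 0.998, 0.002, -0.002]
force: [-0.1, 0.4, -0.0]
gripper_width: 0.001
gripper_force: 0.0
```

Run:
```python
from h import *
s=pose(); print(s["gripper_width"])
c=cam("side"); save(c,"s8"); print("side")
for m,a,ce in blobs(c,*RED,(340,340,430,410)): print(a,ce,onplane(c,ce,.076)[0].round(4))
frame(c,YEL,(220,100,400,310),.237); frame(c,BLUE,(220,150,340,310),.137)
c=cam("top"); print("top"); frame(c,YEL,(220,180,400,330),.237)
```

```text
tcp [ 0.6362 -0.2764  0.1517] xyaw -172.22 t 35.4
0.0009334809076902935
side
25 [378.36 368.28] [ 0.6245 -0.2696  0.076 ]
17 [397.58823529 375.64705882] [ 0.6556 -0.285   0.076 ]
173 [321. 168.] z 0.235 [0.5399 0.0811 0.237 ] [0.5398 0.0788 0.2347]
178 [265. 174.] z 0.235 [0.4316 0.0659 0.237 ] [0.4312 0.0636 0.2354]
750 [299. 192.] z 0.245 [0.4958 0.0092 0.237 ] [0.4955 0.0018 0.2447]
243 [337. 219.] z 0.235 [ 0.561  -0.0666  0.237 ] [ 0.561  -0.0703  0.2353]
243 [274. 227.] z 0.234 [ 0.452  -0.0811  0.237 ] [ 0.4511 -0.0852  0.2341]
80 [336. 178.] z 0.056 [0.5796 0.1708 0.137 ] [0.5902 0.2716 0.0557]
111 [333. 258.] z 0.135 [ 0.5571 -0.0673  0.137 ] [ 0.5549 -0.0726  0.1353]
139 [277. 265.] z 0.135 [ 0.452 -0.081  0.137] [ 0.4518 -0.0873  0.1354]
top
143 [344. 209.] z 0.238 [ 0.5599 -0.0592  0.237 ] [ 0.5613 -0.0593  0.238 ]
147 [265. 220.] z 0.238 [0.5397 0.0888 0.237 ] [0.5399 0.0898 0.238 ]
368 [309. 243.] z 0.254 [0.4963 0.0077 0.237 ] [0.4941 0.0067 0.254 ]
81 [353. 267.] z 0.238 [ 0.4512 -0.074   0.237 ] [ 0.4599 -0.0653  0.2384]
148 [273. 278.] z 0.238 [0.4305 0.0739 0.237 ] [0.4309 0.0743 0.2382]
```

View pics/s8.png

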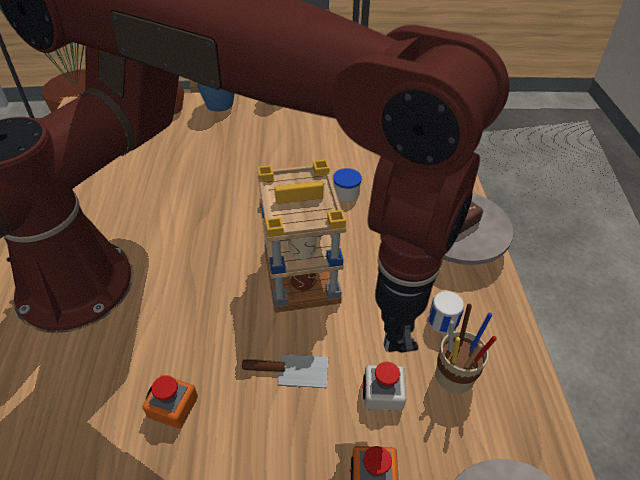

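The rack is complete: the yellow corners read 0.238 m, exactly 100 mm above the blue. The closed fingers are above the white timer at (387,375), so I press.

Call:
{"method": "step_arm", "body": {
  "steps": [
    [[0.002, -0.001, -0.03], [0, 0, 0], 0.0],
    [[0.002, -0.001, -0.06], [0, 0, 0], 0.0],
    [[0.002, -0.001, -0.072], [0, 0, 0], 0.0],
    [[0.002, -0.001, -0.08], [0, 0, 0], 0.0],
    [[0.002, -0.001, -0.086], [0, 0, 0], 0.0],
    [[0.002, -0.001, -0.09], [0, 0, 0], 0.0],
    [[0.002, -0.001, -0.09], [0, 0, 0], 0.0]
  ]
}}

```text
clock: 36.38
eef_pos: [0.6405, -0.2786, 0.066]
orientation: [-0.068, 0.998, -0.0, 0.001]
force: [1.1, 0.8, 5.8]
gripper_width: 0.003
gripper_force: 2.6
```

Call:
{"method": "step_arm", "body": {
  "steps": [
    [[0, 0, -0.002], [0, 0, 0], 0.0],
    [[0, 0, -0.004], [0, 0, 0], 0.0],
    [[0, 0, -0.005], [0, 0, 0], 0.0],
    [[0, 0, -0.005], [0, 0, 0], 0.0]
  ]
}}

```text
clock: 36.88
eef_pos: [0.6405, -0.2786, 0.062]
orientation: [-0.068, 0.998, -0.001, 0.001]
force: [-1.4, 2.2, 10.2]
gripper_width: -0.001
gripper_force: 5.1
```

Call:
{"method": "step_arm", "body": {
  "steps": [
    [[0, 0, -0.001], [0, 0, 0], 0.0],
    [[0, 0, -0.002], [0, 0, 0], 0.0],
    [[0, 0, -0.002], [0, 0, 0], 0.0]
  ]
}}

```text
clock: 37.25
eef_pos: [0.6407, -0.2788, 0.0619]
orientation: [-0.068, 0.998, -0.001, 0.001]
force: [-6.4, 5.4, 21.2]
gripper_width: 0.0
gripper_force: 10.7
```

Call:
{"method": "step_arm", "body": {
  "steps": [
    [[0, 0, 0.03], [0, 0, 0], 0.0],
    [[0, 0, 0.08], [0, 0, 0], 0.0],
    [[0, 0, 0.14], [0, 0, 0], 0.0],
    [[-0.03, -0.03, 0.18], [0, 0, 0], 0.0],
    [[-0.08, -0.08, 0.18], [0, 0, 0], 0.0],
    [[-0.1, -0.1, 0.18], [0, 0, 0], 0.0],
    [[-0.1, -0.1, 0.18], [0, 0, 0], 0.0],
    [[-0.1, -0.1, 0.18], [0, 0, 0], 0.0]
  ]
}}

```text
clock: 38.25
eef_pos: [0.5399, -0.378, 0.238]
orientation: [-0.068, 0.998, 0.0, 0.0]
force: [-0.4, 0.5, 0.5]
gripper_width: 0.004
gripper_force: 0.0
```

Run:
```python
from h import *
pose(); c=cam("top"); save(c,"t9"); P=cloud(c)
for m,a,ce in blobs(c,*RED,(410,170,470,220)): print(a,ce.round(1),np.nanmedian(P[m],0).round(4))
frame(c,YEL,(220,180,400,330),.237)
c=cam("side");P=cloud(c);save(c,"s9")
for m,a,ce in blobs(c,*RED,(340,340,430,410)): print(a,ce.round(1),np.nanmedian(P[m],0).round(4))
```

```text
tcp [ 0.5399 -0.378   0.238 ] xyaw -172.21 t 38.25
254 [436.  187.1] [ 0.638  -0.2769  0.0765]
138 [344. 209.] z 0.239 [ 0.5602 -0.0594  0.237 ] [ 0.5601 -0.06    0.2385]
135 [265. 220.] z 0.238 [0.5395 0.0892 0.237 ] [0.5384 0.0894 0.2383]
361 [309. 242.] z 0.254 [0.4968 0.0077 0.237 ] [0.4944 0.0067 0.2543]
142 [353. 267.] z 0.238 [ 0.4512 -0.0744  0.237 ] [ 0.4519 -0.0747  0.2383]
142 [273. 278.] z 0.238 [0.4307 0.0741 0.237 ] [0.4311 0.0738 0.2383]
31 [378.5 372.1] [ 0.623  -0.2784  0.0784]
20 [397.2 375.5] [ 0.6562 -0.2846  0.0776]
```

View pics/s9.png

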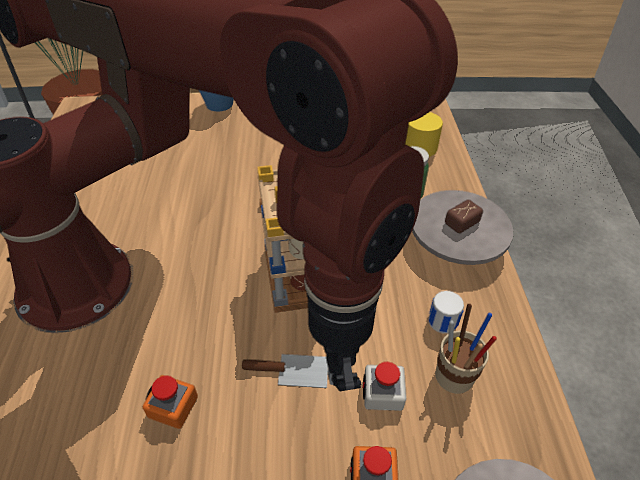

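The plunger hit its stop, since the height held while the force rose, and it is back up at 76 mm. The stack is intact and the robot is clear, so I hand in.

```bash
python3 -c "
from station import robot
print(robot.close_job())"
```

```text
the job is handed in; nothing more can be done
None
```

I loaded the rack and handed the job in; no verdict came back. Both red beakers are on the tray, the single cream beaker is on the blue deck, both frames measured fully home, and the timer plunger went to its stop and sprang back up.

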